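# Index the bangle stand by a quarter turn

## Task

The quarter of the bangle on the indexing stand that faces the bench front is carved; bring the next quarter round. Pull the stand's sprung T-handle plunger up and twist it clockwise into its rest notch so that it stays up by itself when you let go, then use the upright wooden grip to give the table a quarter turn anticlockwise (seen from above) with the plunger still parked, and last twist the T-handle back and let the pin drop fully home in the slot under it so the table is locked again. Do not turn the table while the pin is down in a slot, and leave the tools and things around the stand where they are.

Things in the scene. Friction and masses are not known exactly. Their poses are not given: they have to be found in the camera images.
- jig: Indexing stand, fixed to the bench: round grey base, diameter 224, with a lug and bracket on its +y side that carries the plunger. Origin: underside of the base on the table's vertical axis; z up, +y to the bracket. Plunger's vertical axis at (0, 92) mm; bracket arm up to 64 mm over the bench. Front (-x) faces the bench front at yaw 0.
- table_top (a point): Centre of the round table's top face, 48 mm above the bench, on its axis; axes turn with the table. Aluminium face (diameter 158) over a steel index plate (diameter 202, top at 42 mm above the bench) with 8 open slots, 13 mm wide, in its rim every 45 degrees. The horn bangle (diameter 70) is clamped in the middle by a washer and nut, which end 50 mm above this point.
- sleeve_top (a point): On the plunger's axis at the highest edge of its steel guide sleeve, 98.5 mm above the bench; the sleeve, diameter 34, stands on the bracket and does not move; axes of the stand. Its deep slot lies along x, its 3 mm deep rest notch 70 degrees clockwise of that; the edge between them is 90 mm above the bench.
- handle_grip (a point): Centre of the plunger's black T-handle bar, 66 mm long (its x axis), 14 mm thick (its y axis, the way to grip it), 20 mm high; z up. With the pin home the bar is parallel to the stand's x axis, this point is 124 mm above the bench and the bar's underside 15 mm above the sleeve. It rises and turns with the plunger.
- plunger (a joint): Lift of the plunger in m: 0 = home (its 11 mm pin with tapered nose is down in a slot of the plate), 0.015 = pin standing on the plate between slots, 0.018 = parked in the rest notch, 0.021 = the cross-pin on its stem just clears the sleeve's edge, so the handle can be twisted, 0.025 = upper stop. Spring and weight pull it down with 7 N at 0 to 11 N at the top.
- plunger_twist (a joint): Twist of the T-handle in rad, clockwise from above positive: 0 = cross-pin over the deep slot, can go down home; 1.22 = over the rest notch, into which the spring draws it. Raised walls (8.5 mm over the sleeve's edge) stop it just past 1.22 and just below 0, also at full lift. Slot and notch catch the cross-pin within about 0.2 rad once the handle is let go.
- post_grip (a point): Middle of the upright dark wooden grip on the table, a round post 20 mm in diameter, wooden from 67 to 129 mm (its top) above the bench; this point is at 108 mm, 64 mm from the table's axis; axes of the table. At the start it is on the stand's -x side (jig frame (-64, 0) mm); a quarter turn anticlockwise takes it to (0, -64).
- index_table (a joint): Angle of the table in rad, anticlockwise from above positive, 0 at the start, a slot under the plunger at every multiple of 0.785; a quarter turn is 1.571 (one slot is passed on the way). It turns stiffly (0.15 N m) and stays where left. The pin's nose draws the table into line if the slot is within about 0.04 rad.
- planishing_hammer: Bystander: smaller hammer, 166 x 70 x 23 mm, origin at the centre of its underside.
- chasing_punch: Bystander: steel chasing punch, 122 x 10 x 10 mm, lying close to the stand, origin at the centre of its underside.
- grit_bottle: Bystander: bottle with a green cap, diameter 53, 96 mm high, origin at the centre of its underside.
- slim_punch: Bystander: slimmer steel punch, 112 x 8 x 8 mm, lying near the right edge of the bench, origin at the centre of its underside.

How it is judged:
By the outcome, as a careful person would: the job done as asked, in the order asked, and still so for the second after the job is handed in, with the robot touching nothing.
It also fails if it takes over 67 s, if anything falls off the work surface, if the arm or the gripper's body presses on something with over 40 N, if the wrist force passes 120 N, or if a joint passes its speed limit or range.

## Robot

A 7-joint arm with a two-finger parallel gripper is mounted at the origin on a cart in front of the work surface, level with it; the furniture and walls round the work are solid. World frame = base frame: x ahead of the robot, y to its left, z up, the work surface at z = 0. Lengths are in mm, angles in rad, forces in N, time in s.
With the tool pointing down it reaches from about 375 to 925 mm from the base axis. Payload 3.1 kg.
Tool frame: the origin (TCP) lies at the very end of the fingers, on their centre line; the grasp point (between the pads) lies 19 mm behind it; z points along the fingers, y is the direction in which the jaws open and shut (so a half turn about z gives the same grasp; the last joint's range is limited). The gripper opens to 85 mm and grips with 20 to 120 N. Pads are 22 mm wide; open, the fingers measure 114 mm over their backs; the gripper's body (76 mm by 85 mm) begins 54 mm behind the grasp point. The pads swing forward as they close: fully open they stand 13 mm farther back than shut.
Start: joints at [-1.369, 0.383, 0.044, 1.598, -0.018, 1.161, -0.05], TCP at [191.941, 621.017, 231.269] pointing down, gripper open.
Joint ranges: [-2.61, 2.61], [-0.41, 2.15], [-1.48, 1.57], [0, 2.5], [-1.57, 4.71], [0.05, 1.97], [-2.85, 2.85]. Speed limits (rad/s): [2.79, 2.79, 3.14, 3.14, 3.14, 3.14, 3.14].

## Interface

Orientations are given as [roll, pitch, yaw] about the fixed x, y, z axes, in that order (R = Rz(yaw) Ry(pitch) Rx(roll)).
In Python, from cell import env, optics gives the robot as it stands.
- The arm moves only by the shell command python3 -m crank 'ROWS' [OPENING] [FORCE]. ROWS is JSON, a list that holds one entry, the list of rows, each a list of 4 numbers: the shift along the tool's x, y, z as a fraction of full scale, then the turn about the tool's z as a fraction of full scale. In form: [[[dx, dy, dz, twist], ...]]. A call has 1 to 12 rows; each row is the pose to reach, as a shift and turn from the pose measured when the call began, along the tool's axes at that moment; what a row does not reach only later rows make up. Full scale, the value 1, is 0.12 m for a shift and 90 degrees for a turn. A row lasts 1/10 s, in which the tool goes at most 50 mm and 8.59 degrees, less where a joint would pass 70% of its speed; a pose out of reach is approached as far as the arm can. A call with a number of a shift or a turn outside -1 to 1 is refused whole. A call with a gripper value outside its range is refused whole. OPENING is the closure, from 0 (fully open) to 1 (shut), set as the call begins (- or left out, the last holds). The fingers move at their own pace and stop on an object; FORCE is the grip in N (left out, the last holds). Time passes only in rows, so rows that repeat a pose let the fingers close. It gives the time, the measured TCP pose, the force and the opening at its end, in the units of the state.
- env.read_state(): the state, without advancing time (a new reading comes with each control period).
- optics.read_camera(name): name is "scene" or "top" or "wrist"; returns the picture (420x560x3 uint8, red, green, blue); there is no depth.
- optics.calibration(name): a dict with "mtx" (3x3 intrinsics, pixels), "R" (3x3) and "t" (3): a world point X has camera coordinates R X + t; the wrist camera has in their place "mount" (4x4, takes a point from camera to tool coordinates, whose origin is the TCP and whose axes are the flange's). Camera axes: x right, y down, z forward; pixel columns grow to the right and rows downward; lengths in mm; the calibration is good to about 2 mm. The wrist camera is an equidistant fisheye: a pixel r from the principal point sees the ray r / f radians off the axis. A picture is of the moment at which its call begins: read the wrist's pose just before it. calibration takes no time and is no camera call.
- env.job_done(): hands the job in, once; it reports no verdict.
The state is a dict: "time": time; "qpos": joint angles; "qvel": joint speeds; "tau": joint torques, N m; "ee_pos": TCP position; "tool_rot": TCP orientation; "contact_force": force on the tool from outside, world axes, zero at the start; "wrist_torque": the same for the moment, N m; "width": opening from 0.0 (shut) to 1.0 (fully open).
Only numpy, scipy, OpenCV 4.12 (cv2) and the standard library are available. Lean on these libraries where they do the work, as an engineer would, in place of code of your own. Each camera call takes 0.05 s, during which the arm holds its last target. There are 200 camera calls.

## Working session

There is one attempt and no reset: what is moved stays moved. The work goes in short steps, Python scripts to look and compute and a shell command to move; the robot and the scene stay as the last step left them, time stands still between calls to the robot, and variables do not carry over. Pictures are saved under pics/ and viewed, about 8 in all and at most 12, crops included, and the job is handed in when it is done.

```bash
mkdir -p pics; ls; python3 - <<'E'
from cell import env, optics
import cv2,numpy as np
s=env.read_state()
print({k:np.round(v,3).tolist() for k,v in s.items()})
for n in("scene","top","wrist"):
    c=optics.calibration(n); print(n,{k:np.round(v,3).tolist() for k,v in c.items()})
    im=optics.read_camera(n); cv2.imwrite(f"pics/{n}0.png",im[:,:,::-1])
E
```

```text
pics
{'time': 0.0, 'qpos': [-1.369, 0.384, 0.044, 1.6, -0.018, 1.161, -0.05], 'qvel': [-0.001, -0.001, 0.0, 0.0, -0.001, -0.001, 0.0], 'tau': [-0.0, -43.346, 1.024, -24.951, 0.011, 0.011, -0.0], 'ee_pos': [191.652, 620.095, 229.838], 'tool_rot': [-3.139, 0.0, 2.842], 'contact_force': [-0.109, 0.072, -0.426], 'wrist_torque': [-0.023, 0.043, 0.028], 'width': 1.002}
scene {'mtx': [[518.232, 0.0, 282.003], [0.0, 518.232, 206.359], [0.0, 0.0, 1.0]], 'R': [[0.763, -0.646, 0.019], [-0.354, -0.442, -0.824], [0.541, 0.622, -0.566]], 't': [-512.083, 258.214, 865.315]}
top {'mtx': [[414.855, 0.0, 276.744], [0.0, 414.855, 214.531], [0.0, 0.0, 1.0]], 'R': [[0.018, -1.0, 0.004], [-0.996, -0.018, -0.093], [0.093, -0.002, -0.996]], 't': [-128.745, 570.5, 906.118]}
wrist {'mtx': [[325.192, 0.0, 280.053], [0.0, 325.192, 210.33], [0.0, 0.0, 1.0]], 'mount': [[0.001, -0.966, -0.259, 65.972], [1.0, 0.001, 0.0, -0.692], [-0.0, -0.259, 0.966, -141.991], [0.0, 0.0, 0.0, 1.0]]}
```

View pics/top0.png

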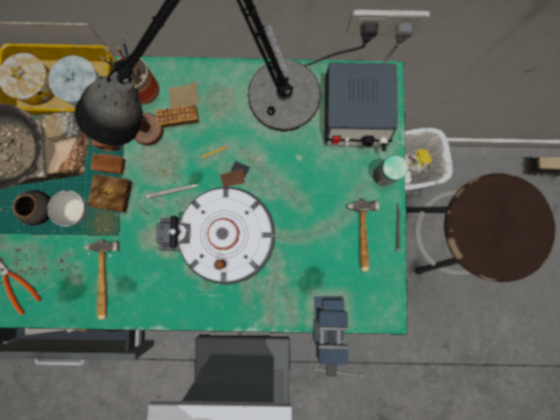

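View pics/scene0.png

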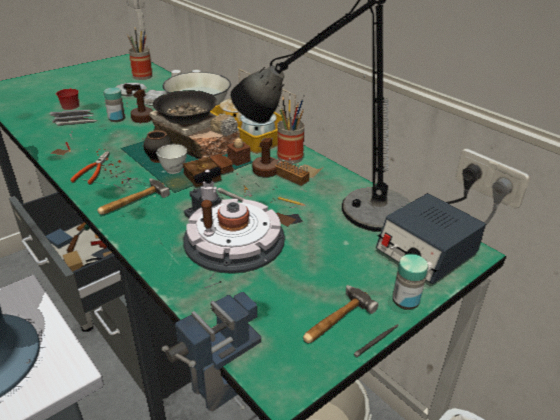

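The top view shows the stand centred near (226,235), the plunger bracket on its left (+y) at (172,233), and the post at (220,265) on the robot side. The scene view agrees. Next I measure.

```bash
cat > h.py <<'E'
from cell import env, optics
import cv2,numpy as np
from scipy.spatial.transform import Rotation as Ro
def st():
    s=env.read_state(); return s
def Rt(s): return Ro.from_euler('xyz',s['tool_rot']).as_matrix()
def ray(n,u,v,s=None):
    c=optics.calibration(n);K=np.array(c['mtx'])
    x=(u-K[0,2])/K[0,0];y=(v-K[1,2])/K[1,1]
    if n!='wrist':
        R=np.array(c['R']);return -R.T@np.array(c['t']),R.T@np.array([x,y,1.])
    r=np.hypot(x,y);d=np.array([np.sin(r)*x/r,np.sin(r)*y/r,np.cos(r)])
    M=np.array(c['mount']);R=Rt(s)
    return np.array(s['ee_pos'])+R@M[:3,3],R@M[:3,:3]@d
def plane(n,u,v,z,s=None):
    o,d=ray(n,u,v,s);return o+d*(z-o[2])/d[2]
def proj(n,X,s=None):
    c=optics.calibration(n);K=np.array(c['mtx']);X=np.array(X,float)
    if n!='wrist':
        p=np.array(c['R'])@X+np.array(c['t']);return K[:2,:2]@(p[:2]/p[2])+K[:2,2]
    M=np.array(c['mount']);p=M[:3,:3].T@(Rt(s).T@(X-s['ee_pos'])-M[:3,3])
    t=np.arctan2(np.hypot(*p[:2]),p[2]);return K[0,0]*t*p[:2]/np.hypot(*p[:2])+K[:2,2]
E
python3 - <<'E'
from h import *
im=cv2.imread('pics/top0.png');hsv=cv2.cvtColor(im,cv2.COLOR_BGR2HSV)
m=((hsv[...,1]<40)&(hsv[...,2]>140)).astype(np.uint8);m[:,:150]=0;m[:180]=0;m[290:]=0;m[:,290:]=0
cs,_=cv2.findContours(m,0,1);c=max(cs,key=cv2.contourArea)
e=cv2.fitEllipse(cv2.convexHull(c));print(e,cv2.boundingRect(c))
for z in(42,48):print(z,plane('top',*e[0],z))
d=((hsv[...,2]<45)).astype(np.uint8);d[:,:150]=0;d[:,190:]=0;d[:205]=0;d[260:]=0
n,_,stt,cen=cv2.connectedComponentsWithStats(d)
for i in range(1,n):
    if stt[i,4]>15:print('dark',stt[i],cen[i],plane('top',*cen[i],134))
b=((hsv[...,0]<14)&(hsv[...,1]>90)).astype(np.uint8);b[:255]=0;b[275:]=0;b[:,:205]=0;b[:,235:]=0
n,_,stt,cen=cv2.connectedComponentsWithStats(b)
for i in range(1,n):print('brown',stt[i],cen[i],plane('top',*cen[i],129))
a=cv2.resize(im[190:290,145:285],None,fx=5.6,fy=5.6,interpolation=2)
cv2.imwrite('pics/topz.png',a)
E
```

```text
((224.54571533203125, 234.49803161621094), (92.25794219970703, 93.17024230957031), 38.59622573852539) (180, 189, 91, 92)
42 [525.08729879  -4.12588408  42.        ]
48 [524.8307603   -4.86124076  48.        ]
dark [171 217   8  30 115] [174.55652174 228.39130435] [531.42642886  83.93474826 134.        ]
brown [215 260  10   9  67] [219.44776119 264.17910448] [462.49572455  -6.46480854 129.        ]
```

View pics/topz.png

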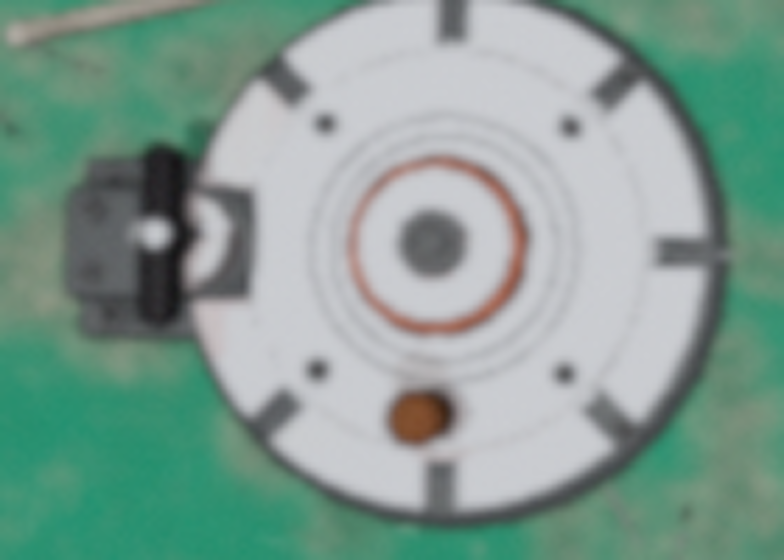

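The handle bar is centred near (173.6,232) px, about (523,87) mm. The table centre is at about (525,-4.5) and the post at (462,-6), so the stand yaw is about 0.02. I'm setting off towards the plunger.

```bash
python3 -m crank '[[[-0.33,-0.29,0,0],[-0.66,-0.58,0,0],[-1,-0.87,0,0],[-1,-0.87,0,0],[-1,-0.87,0,0]]]' 0 40; python3 -m crank '[[[-0.33,-0.29,0,0],[-0.66,-0.58,0,0],[-1,-0.87,0,0],[-1,-0.87,0,0],[-1,-0.87,0,0]]]'
```

```text
time: 0.65
ee_pos: [277.9, 482.5, 230.3]
tool_rot: [-3.139, 0.001, 2.836]
contact_force: [0.5, 0.9, 0.1]
width: 0.994
time: 1.15
ee_pos: [361.8, 346.2, 230.8]
tool_rot: [-3.139, 0.001, 2.833]
contact_force: [0.5, 0.5, -1.0]
width: 0.998
```

```bash
python3 -m crank '[[[-0.33,-0.28,0,0],[-0.66,-0.56,0,0],[-0.97,-0.83,0,0],[-0.97,-0.83,0,0],[-0.97,-0.83,0,0]]]'; python3 -m crank '[[[-0.33,-0.28,0,-0.09],[-0.66,-0.56,0,-0.18],[-0.97,-0.83,0,-0.2],[-0.97,-0.83,0,-0.2],[-0.97,-0.83,0,-0.2],[-0.97,-0.83,0,-0.2],[-0.97,-0.83,0,-0.2]]]'
python3 - <<'E'
from h import *
s=st();im=optics.read_camera('wrist');print(s['ee_pos'],s['tool_rot'],s['qpos'])
print(proj('wrist',[523,87,134],s),proj('wrist',[462,-6,129],s))
cv2.imwrite('pics/w1.png',im[:,:,::-1])
E
```

```text
time: 1.65
ee_pos: [442.6, 217.8, 231.2]
tool_rot: [-3.14, 0.001, 2.833]
contact_force: [-0.5, 0.8, 0.0]
width: 0.999
time: 2.35
ee_pos: [522.2, 91.9, 231.0]
tool_rot: [-3.142, -0.001, -3.129]
contact_force: [-0.0, 0.2, 0.8]
width: 1.0
[522.17729727  91.91997461 231.00942725] [-3.14150944e+00 -1.03718197e-03 -3.12947534e+00] [-0.66209918  0.16112191  0.45279369  1.90329295 -0.07915742  1.09548745
  1.40485643]
[274.14786814 214.05641884] [156.24815998 135.38178361]
```

View pics/w1.png

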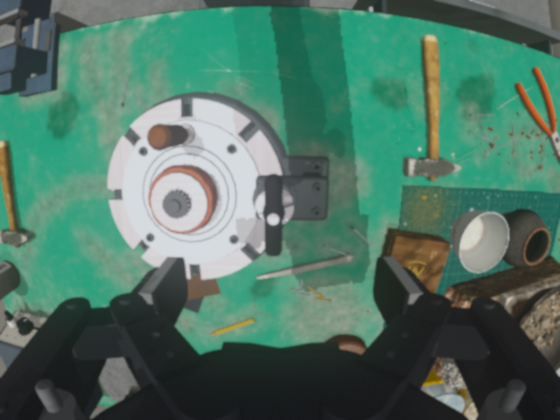

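The bar is centred at px (273.5,215), where I predicted it, and lies parallel to the tool's x. I'll compute the correction, then measure the table centre from here as well.

```bash
python3 - <<'E'
from h import *
s=st();im=cv2.imread('pics/w1.png');hsv=cv2.cvtColor(im,cv2.COLOR_BGR2HSV)
d=(hsv[...,2]<48).astype(np.uint8);q=np.zeros_like(d);q[168:262,258:288]=d[168:262,258:288]
q=cv2.morphologyEx(q,cv2.MORPH_OPEN,np.ones((5,5)))
n,_,S,C=cv2.connectedComponentsWithStats(q)
for i in range(1,n):print(S[i],C[i])
i=1+S[1:,4].argmax();x,y,w,h,_=S[i]
print(*[plane('wrist',x+w/2,v,134,s).round(1) for v in(y,y+h/2,y+h)],cv2.minAreaRect(cv2.findNonZero(q)))
m=((hsv[...,1]<50)&(hsv[...,2]>130)).astype(np.uint8);m[:85]=0;m[285:]=0;m[:,:95]=0;m[:,300:]=0
cs,_=cv2.findContours(m,0,1);c=max(cs,key=cv2.contourArea)
hu=cv2.convexHull(c)[:,0]
P=np.array([plane('wrist',*p,42,s)[:2] for p in hu]);print(cv2.minEnclosingCircle(P.astype(np.float32)),cv2.fitEllipse(P.astype(np.float32)))
pb=((hsv[...,0]<14)&(hsv[...,1]>90)).astype(np.uint8);pb[:120]=0;pb[150:]=0;pb[:,:140]=0;pb[:,200:]=0
n,_,S,C=cv2.connectedComponentsWithStats(pb);print(S,C)
print('post top',plane('wrist',160,137,129,s))
E
```

```text
Traceback (most recent call last):
ValueError: attempt to get argmax of an empty sequence
```

```bash
python3 - <<'E'
from h import *
s=st();im=cv2.imread('pics/w1.png');hsv=cv2.cvtColor(im,cv2.COLOR_BGR2HSV)
print(im[170:262:8,274].max(1), im[240,255:295:2].max(1))
d=(im.max(2)<75).astype(np.uint8);q=np.zeros_like(d);q[168:262,262:285]=d[168:262,262:285]
q=cv2.morphologyEx(q,cv2.MORPH_OPEN,np.ones((5,5)))
nz=cv2.findNonZero(q)
if nz is not None:
  r=cv2.minAreaRect(nz);print(r,plane('wrist',*r[0],134,s))
for v in(176,215.5,255):print(plane('wrist',273.7,v,134,s).round(1))
m=((hsv[...,1]<50)&(hsv[...,2]>130)).astype(np.uint8);m[:85]=0;m[285:]=0;m[:,:95]=0;m[:,300:]=0
cs,_=cv2.findContours(m,0,1);c=max(cs,key=cv2.contourArea)
hu=cv2.convexHull(c)[:,0]
P=np.array([plane('wrist',*p,42,s)[:2] for p in hu]);print(cv2.minEnclosingCircle(P.astype(np.float32)),cv2.fitEllipse(P.astype(np.float32)))
print('post top',plane('wrist',160,137,129,s))
E
```

```text
[206  73  76  75  73  73 215  91  66  64  64 157] [167 169 170 173 168 106  68  69  68  66  65  63  61  81 121 120 111 111
 114 114]
((274.4969177246094, 215.05538940429688), (14.755024909973145, 78.26819610595703), 3.1798300743103027) [523.87344674  86.66202289 134.        ]
[493.7  85.8 134. ]
[524.2  86.1 134. ]
[556.9  86.3 134. ]
((517.39892578125, -11.845858573913574), 113.11096954345703) ((524.8837280273438, -8.254789352416992), (201.4523468017578, 211.90699768066406), 114.22127532958984)
post top [463.42897012  -3.43009106 129.        ]
```

```bash
python3 -m crank '[[[-0.015,-0.045,0.35,0],[-0.015,-0.045,0.7,0],[-0.015,-0.045,0.95,0],[-0.015,-0.045,1,0],[-0.015,-0.045,1,0],[-0.015,-0.045,1,0]]]'
python3 - <<'E'
from h import *
s=st();im=optics.read_camera('wrist');t=optics.read_camera('scene')
cv2.imwrite('pics/w2.png',np.hstack([cv2.resize(im[140:420,180:460],(400,400)),cv2.resize(t[130:290,130:290],(400,400))])[:,:,::-1])
print(proj('wrist',[524,86.5,134],s))
E
```

```text
time: 3.0
ee_pos: [525.3, 87.0, 112.7]
tool_rot: [3.141, 0.002, -3.129]
contact_force: [0.6, 0.5, 0.6]
width: 0.999
[279.81199754 285.517514  ]
```

View pics/w2.png

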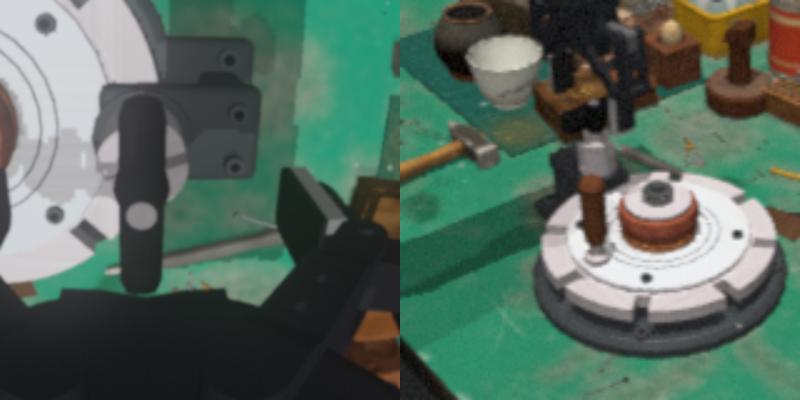

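The white cap sits midway between the jaws at about (279,290) px, and the bar is centred under the tool. I lower the last 7–8 mm and close.

```bash
python3 -m crank '[[[0,0,0.03,0],[0,0,0.065,0],[0,0,0.065,0],[0,0,0.065,0]]]'; python3 -m crank '[[[0,0,0,0],[0,0,0,0],[0,0,0,0],[0,0,0,0],[0,0,0,0],[0,0,0,0],[0,0,0,0],[0,0,0,0]]]' 1 50
```

```text
time: 3.5
ee_pos: [525.7, 86.6, 105.3]
tool_rot: [3.14, 0.003, -3.13]
contact_force: [0.4, -0.1, 0.1]
width: 1.001
time: 4.3
ee_pos: [525.7, 86.4, 105.5]
tool_rot: [3.141, 0.003, -3.13]
contact_force: [-1.9, 0.2, 1.4]
width: 0.155
```

```bash
python3 -m crank '[[[0,0,-0.05,0],[0,0,-0.1,0],[0,0,-0.15,0],[0,0,-0.19,0],[0,0,-0.19,0],[0,0,-0.19,0],[0,0,-0.19,0]]]'
```

```text
time: 5.0
ee_pos: [525.7, 86.4, 128.1]
tool_rot: [3.141, 0.003, -3.13]
contact_force: [3.9, -0.6, -9.3]
width: 0.153
```

The handle is lifted 22.6 mm and the force has dropped by about 10.7 N, which matches the spring. Next I twist it clockwise by 70°.

```bash
python3 -m crank '[[[0,0,0,0.08],[0,0,0,0.16],[0,0,0,0.24],[0,0,0,0.32],[0,0,0,0.4],[0,0,0,0.48],[0,0,0,0.56],[0,0,0,0.64],[0,0,0,0.72],[0,0,0,0.77],[0,0,0,0.77],[0,0,0,0.77]]]'
```

```text
time: 6.2
ee_pos: [527.0, 88.4, 128.5]
tool_rot: [3.135, -0.0, 1.946]
contact_force: [7.5, 2.6, -9.6]
width: 0.154
```

```bash
python3 -m crank '[[[0,0,0.02,0],[0,0,0.04,0],[0,0,0.045,0],[0,0,0.045,0],[0,0,0.045,0]]]'; python3 -m crank '[[[0,0,0,0],[0,0,0,0],[0,0,0,0],[0,0,0,0],[0,0,0,0],[0,0,0,0],[0,0,0,0]]]' 0
```

```text
time: 6.7
ee_pos: [527.1, 88.5, 123.3]
tool_rot: [3.135, -0.001, 1.946]
contact_force: [3.5, -0.3, -6.4]
width: 0.153
time: 7.4
ee_pos: [527.0, 88.5, 123.3]
tool_rot: [3.135, -0.001, 1.945]
contact_force: [0.2, 0.2, 0.2]
width: 1.002
```

```bash
python3 -m crank '[[[0,0,-0.3,0],[0,0,-0.65,0],[0,0,-1,0],[0,0,-1,0],[0,0,-1,0]]]'
python3 - <<'E'
from h import *
s=st();im=optics.read_camera('wrist');t=optics.read_camera('top')
cv2.imwrite('pics/w3.png',im[:,:,::-1]);cv2.imwrite('pics/v3.png',np.hstack([cv2.resize(im[:300,60:460],(533,400)),cv2.resize(t[200:280,150:200],(250,400))])[:,:,::-1])
print(s['ee_pos'],proj('wrist',[524,86.5,152],s),proj('wrist',[462.5,-5,129],s))
E
```

```text
time: 7.9
ee_pos: [527.1, 88.4, 244.5]
tool_rot: [3.132, -0.001, 1.946]
contact_force: [-0.4, -0.3, -0.7]
width: 0.999
[527.09105965  88.35279537 244.49994768] [275.28291694 214.30510693] [175.76223684 274.03544256]
```

View pics/v3.png

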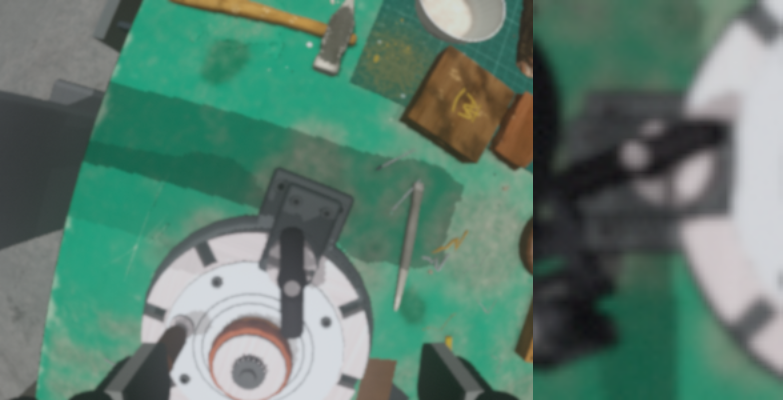

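The top inset and the wrist view both show the bar at about 70° and still parked with nothing holding it. I go over the post, turning the tool to yaw ≈ 0.

```bash
python3 -m crank '[[[-0.2,-0.3,0,0.09],[-0.4,-0.6,0,0.18],[-0.525,-0.78,0,0.27],[-0.525,-0.78,0,0.36],[-0.525,-0.78,0,0.45],[-0.525,-0.78,0,0.54],[-0.525,-0.78,0,0.63],[-0.525,-0.78,0,0.63]]]'; python3 -m crank '[[[0,0,0,0.09],[0,0,0,0.18],[0,0,0,0.27],[0,0,0,0.36],[0,0,0,0.45],[0,0,0,0.54],[0,0,0,0.6],[0,0,0,0.6],[0,0,0,0.6]]]'
python3 - <<'E'
from h import *
s=st();im=optics.read_camera('wrist')
cv2.imwrite('pics/w4.png',im[:,:,::-1])
print(s['ee_pos'],s['tool_rot'],s['qpos'],proj('wrist',[463,-4.5,129],s))
hsv=cv2.cvtColor(im,cv2.COLOR_RGB2HSV)
b=((hsv[...,0]<14)&(hsv[...,1]>90)).astype(np.uint8);b[:150]=0;b[260:]=0;b[:,:240]=0;b[:,320:]=0
n,_,S,C=cv2.connectedComponentsWithStats(b)
for i in range(1,n):
  if S[i,4]>20:print(S[i],C[i],plane('wrist',*C[i],129,s))
E
```

```text
time: 8.8
ee_pos: [459.8, -5.0, 239.9]
tool_rot: [-3.141, -0.001, 0.956]
contact_force: [0.1, 0.2, 0.0]
width: 1.0
time: 9.7
ee_pos: [459.2, -5.0, 239.2]
tool_rot: [-3.141, 0.002, 0.018]
contact_force: [0.8, 0.4, -0.7]
width: 1.002
[459.18374336  -5.0014254  239.15360007] [-3.14109436e+00  1.50654734e-03  1.75392174e-02] [-0.84688579 -0.02511463  0.77146976  2.05710725  0.01895124  1.10403908
 -1.63738529] [278.93139158 201.89613834]
[271 192  21  19 305] [280.98360656 201.10163934] [463.68070261  -6.12284133 129.        ]
```

View pics/w4.png

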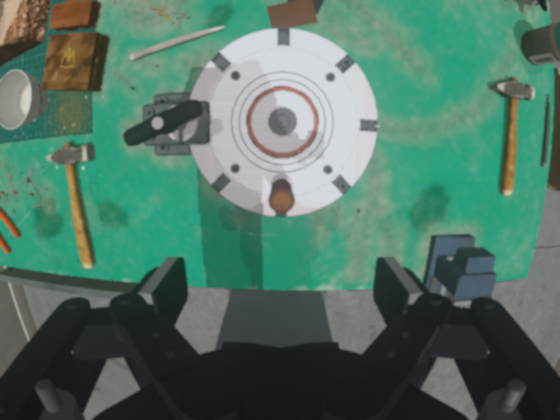

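The post top is at px (281,201), which is (463.7,-6.1) mm, just ahead of the tool. I go down and grip it with light force.

```bash
python3 -m crank '[[[0.036,0.01,0.35,0],[0.036,0.01,0.7,0],[0.036,0.01,0.95,0],[0.036,0.01,1,0],[0.036,0.01,1,0]]]';python3 -m crank '[[[0,0,0.13,0],[0,0,0.25,0],[0,0,0.25,0],[0,0,0.25,0]]]'; python3 - <<'E'
from h import *
print('nut',plane('wrist',283,121,98,{'ee_pos':np.array([459.18,-5,239.15]),'tool_rot':[-3.1411,.0015,.0175]}))
E
python3 -m crank '[[[0,0,0,0],[0,0,0,0],[0,0,0,0],[0,0,0,0],[0,0,0,0],[0,0,0,0],[0,0,0,0],[0,0,0,0]]]' 1 40
```

```text
time: 10.25
ee_pos: [462.7, -6.4, 118.6]
tool_rot: [3.141, 0.004, 0.018]
contact_force: [0.7, -0.2, 0.6]
width: 1.0
time: 10.65
ee_pos: [464.1, -6.2, 90.2]
tool_rot: [3.141, 0.001, 0.018]
contact_force: [0.3, 0.6, 0.4]
width: 1.001
nut [527.28927109  -6.74440057  98.        ]
time: 11.45
ee_pos: [464.2, -6.0, 90.5]
tool_rot: [-3.141, 0.001, 0.018]
contact_force: [-1.5, 1.2, 5.5]
width: 0.23
```

```bash
python3 -m crank '[[[0.005,0.07,0,-0.083],[0.018,0.138,0,-0.167],[0.041,0.204,0,-0.25],[0.071,0.267,0,-0.333],[0.11,0.325,0,-0.417],[0.156,0.377,0,-0.5],[0.156,0.377,0,-0.5],[0.156,0.377,0,-0.5]]]'
```

```text
time: 12.25
ee_pos: [483.4, -51.4, 90.5]
tool_rot: [-3.14, 0.001, 0.801]
contact_force: [-2.0, -1.6, 5.1]
width: 0.224
```

```bash
python3 -m crank '[[[0.005,0.07,0,-0.083],[0.018,0.138,0,-0.167],[0.041,0.204,0,-0.25],[0.071,0.267,0,-0.333],[0.11,0.325,0,-0.417],[0.156,0.377,0,-0.5],[0.156,0.377,0,-0.5],[0.156,0.377,0,-0.5]]]'
python3 - <<'E'
from h import *
im=optics.read_camera('top');cv2.imwrite('pics/t5.png',cv2.resize(im[185:285,145:285],None,fx=5.6,fy=5.6,interpolation=2)[:,:,::-1])
E
```

```text
time: 13.05
ee_pos: [528.8, -69.6, 90.5]
tool_rot: [-3.14, 0.001, 1.583]
contact_force: [-2.2, -0.7, 4.0]
width: 0.23
```

View pics/t5.png

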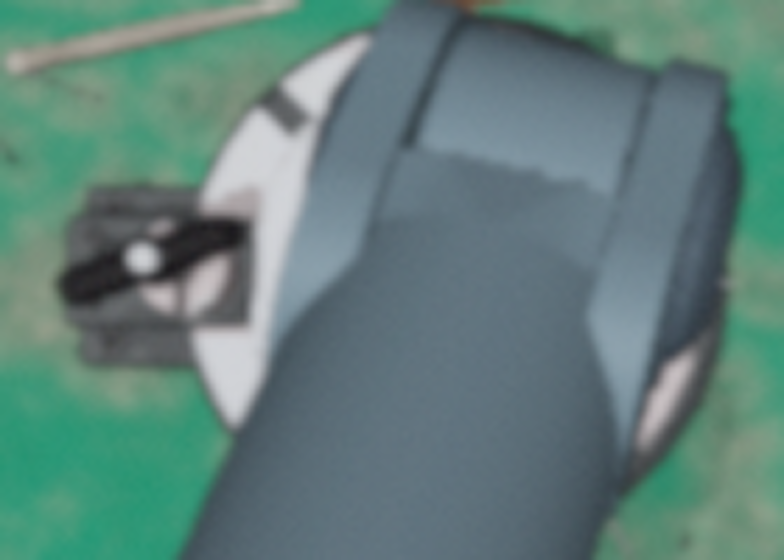

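The table has turned about 1.566 rad by tool pose, and the plunger is still parked. I release, rise and check with the wrist camera.

```bash
python3 -m crank '[[[0,0,0,0],[0,0,0,0],[0,0,0,0],[0,0,0,0],[0,0,0,0],[0,0,0,0],[0,0,0,0]]]' 0; python3 -m crank '[[[0,0,-0.3,0],[0,0,-0.65,0],[0,0,-1,0],[0,0,-1,0],[0,0,-1,0]]]'
python3 - <<'E'
from h import *
s=st();im=optics.read_camera('wrist')
cv2.imwrite('pics/w6.png',im[:,:,::-1])
hsv=cv2.cvtColor(im,cv2.COLOR_RGB2HSV)
b=((hsv[...,0]<14)&(hsv[...,1]>90)).astype(np.uint8);b[:150]=0;b[260:]=0;b[:,:240]=0;b[:,320:]=0
n,_,S,C=cv2.connectedComponentsWithStats(b)
for i in range(1,n):
  if S[i,4]>20:print(S[i],C[i],plane('wrist',*C[i],129,s))
E
```

```text
time: 13.8
ee_pos: [528.8, -69.6, 90.6]
tool_rot: [-3.14, 0.001, 1.583]
contact_force: [-1.1, -0.8, -0.1]
width: 1.0
time: 14.3
ee_pos: [530.0, -69.5, 211.9]
tool_rot: [3.14, 0.0, 1.583]
contact_force: [0.0, -0.1, -1.1]
width: 1.001
[272 161  20   4  23] [281.82608696 162.69565217] [530.03867034 -30.72207338 129.        ]
[268 216  20  11 170] [277.68823529 220.34117647] [527.65951403 -72.44697032 129.        ]
```

View pics/w6.png

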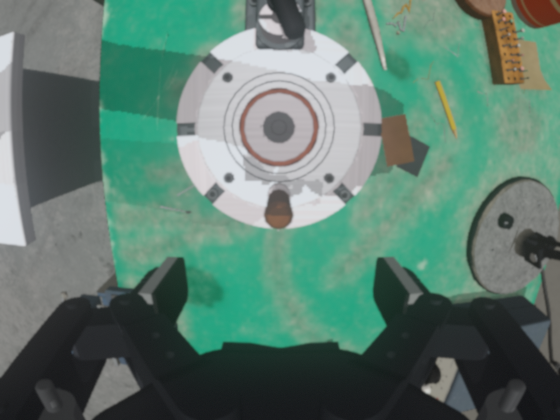

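The slot pairs are level in the wrist frame (129/129, 62/62 and 193/193 px), so the table sits at about 1.57 rad relative to its start. Back to the handle.

```bash
python3 -m crank '[[[0.3,0,0,-0.08],[0.65,0,0,-0.16],[0.65,0,0,-0.225],[0.65,0,0,-0.225],[0.65,0,0,-0.225]]]'; python3 - <<'E'
from h import *
s=st();d=np.array([527.2,86.7,123.3])-s['ee_pos'];print(s['ee_pos'],s['tool_rot'],Rt(s).T@d/120,(s['tool_rot'][2]-1.945)/1.5708)
E
```

```text
time: 14.85
ee_pos: [526.5, 7.6, 208.7]
tool_rot: [-3.136, -0.0, 1.934]
contact_force: [-0.2, -0.7, -1.2]
width: 1.002
[526.46929045   7.56605126 208.72067747] [-3.13616657e+00 -4.29521492e-04  1.93363986e+00] [0.6140466  0.24361428 0.71079139] -0.007232070172290114
```

```bash
python3 -m crank '[[[0.3,0.12,0,0],[0.614,0.244,0,-0.007],[0.614,0.244,0,-0.007],[0.614,0.244,0,-0.007],[0.614,0.244,0,-0.007]]]'; python3 - <<'E'
from h import *
s=st();d=np.array([527.2,86.7,123.3])-s['ee_pos'];im=optics.read_camera('wrist')
cv2.imwrite('pics/w7.png',im[100:400,130:430,::-1]);print(s['ee_pos'],s['tool_rot'],Rt(s).T@d/120,proj('wrist',[527.2,86.7,152],s)-[130,100])
E
```

```text
time: 15.35
ee_pos: [527.6, 84.4, 208.1]
tool_rot: [-3.135, 0.001, 1.941]
contact_force: [0.7, -0.5, -0.9]
width: 1.0
[527.60986949  84.37650868 208.12622452] [-3.13488230e+00  5.72527288e-04  1.94050611e+00] [0.01969306 0.00855497 0.70683255] [152.75843837 125.04975122]
```

View pics/w7.png

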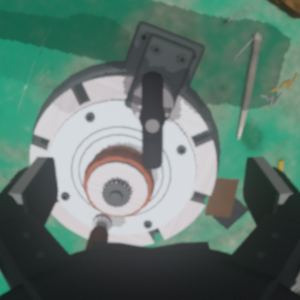

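The cap is at (152,126), against (152.8,125) predicted, and the bar is parallel to the jaws. I descend and grip.

```bash
python3 -m crank '[[[0.02,0.008,0.3,0],[0.02,0.008,0.55,0],[0.02,0.008,0.707,0],[0.02,0.008,0.707,0],[0.02,0.008,0.707,0]]]'; python3 -m crank '[[[0,0,0,0],[0,0,0,0],[0,0,0,0],[0,0,0,0],[0,0,0,0],[0,0,0,0],[0,0,0,0],[0,0,0,0]]]' 1 50; python3 -m crank '[[[0,0,-0.02,0],[0,0,-0.04,0],[0,0,-0.04,0],[0,0,-0.04,0]]]'
```

```text
time: 15.9
ee_pos: [527.4, 85.1, 123.6]
tool_rot: [-3.135, 0.001, 1.937]
contact_force: [0.6, -0.4, -0.4]
width: 1.001
time: 16.7
ee_pos: [528.1, 85.4, 124.1]
tool_rot: [-3.136, 0.001, 1.938]
contact_force: [0.2, 0.2, 1.9]
width: 0.149
time: 17.1
ee_pos: [528.0, 85.4, 128.1]
tool_rot: [-3.136, 0.001, 1.938]
contact_force: [3.8, 1.6, -10.5]
width: 0.155
```

```bash
python3 -m crank '[[[0,0,-0.008,0],[0,0,-0.008,-0.09],[0,0,-0.008,-0.18],[0,0,-0.008,-0.27],[0,0,-0.008,-0.36],[0,0,-0.008,-0.45],[0,0,-0.008,-0.54],[0,0,-0.008,-0.63],[0,0,-0.008,-0.72],[0,0,-0.008,-0.77],[0,0,-0.008,-0.77],[0,0,-0.008,-0.77]]]'
```

```text
time: 18.3
ee_pos: [528.7, 86.3, 128.8]
tool_rot: [-3.139, -0.003, -3.135]
contact_force: [5.4, 2.9, -10.7]
width: 0.155
```

```bash
python3 -m crank '[[[0,0,0.03,0],[0,0,0.06,0],[0,0,0.09,0],[0,0,0.12,0],[0,0,0.15,0],[0,0,0.18,0],[0,0,0.19,0],[0,0,0.19,0],[0,0,0.19,0]]]'
```

```text
time: 19.2
ee_pos: [528.8, 86.3, 106.7]
tool_rot: [-3.14, -0.003, -3.135]
contact_force: [0.8, 1.2, 0.3]
width: 0.147
```

```bash
python3 -m crank '[[[0,0,0,0],[0,0,0,0],[0,0,0,0],[0,0,0,0],[0,0,0,0],[0,0,0,0],[0,0,0,0]]]' 0; python3 -m crank '[[[0,0,-0.3,0],[0,0,-0.65,0],[0,0,-1,0],[0,0,-1,0],[0,0,-1,0]]]'
python3 - <<'E'
from h import *
s=st();im=optics.read_camera('wrist');t=optics.read_camera('scene');t0=cv2.imread('pics/scene0.png')[:,:,::-1]
cv2.imwrite('pics/w8.png',im[:,:,::-1]);cv2.imwrite('pics/s8.png',t[:,:,::-1])
z=lambda a:cv2.resize(a,(400,300),interpolation=2)
cv2.imwrite('pics/v8.png',np.vstack([np.hstack([z(t0[160:220,165:245]),z(t[160:220,165:245])]),np.hstack([z(im[90:300,180:460]),z(t[130:340,130:410])])])[:,:,::-1])
print(s['ee_pos'],proj('wrist',[527.3,86.5,134],s))
E
```

```text
time: 19.9
ee_pos: [528.8, 86.3, 106.7]
tool_rot: [-3.14, -0.003, -3.135]
contact_force: [0.8, 0.3, -0.2]
width: 1.002
time: 20.4
ee_pos: [530.0, 86.8, 228.2]
tool_rot: [-3.141, 0.0, -3.135]
contact_force: [-0.7, 0.6, -1.6]
width: 1.001
[530.01284655  86.78152558 228.18027836] [280.38604215 210.45109132]
```

View pics/v8.png

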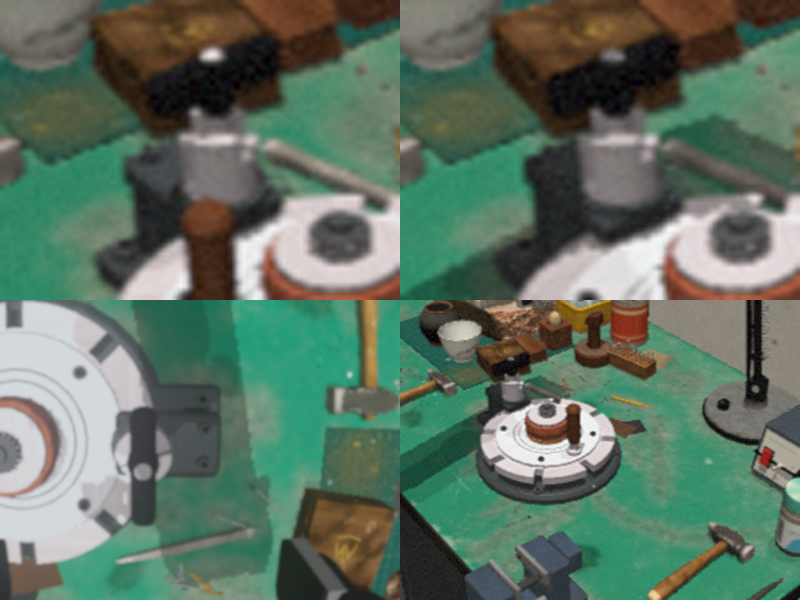

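The handle sits at the same height and angle in the scene camera as it did at the start, the table has turned a quarter, and the punch hasn't moved. One numeric check of the handle's height and the bystanders, then I hand in.

```bash
python3 - <<'E'
from h import *
a=cv2.imread('pics/scene0.png',0).astype(np.float32);b=cv2.imread('pics/s8.png',0).astype(np.float32)
for n,(y0,y1,x0,x1) in dict(bar=(166,186,192,224),hammer=(280,345,300,385),bottle=(250,310,388,432),slim=(320,360,350,402),punch=(186,202,218,246),fixed=(385,410,20,70)).items():
    T=cv2.resize(a[y0:y1,x0:x1],None,fx=5,fy=5,interpolation=2);B=cv2.resize(b[y0-8:y1+8,x0-8:x1+8],None,fx=5,fy=5,interpolation=2)
    r=cv2.matchTemplate(B,T,5);_,v,_,l=cv2.minMaxLoc(r);print(n,round(v,3),(np.array(l)-40)/5)
print(proj('scene',[527,86,124])-proj('scene',[527,86,139]))
E
```

```text
bar 0.949 [0. 0.]
hammer 0.992 [0. 0.]
bottle 0.998 [0. 0.]
slim 0.996 [0. 0.]
punch 0.832 [-0.2  0.2]
fixed 0.999 [0. 0.]
[0.42808664 5.92899912]
```

```bash
python3 -c "
from cell import env
print(env.job_done(), env.read_state()['time'])"
```

```text
the job is handed in; nothing more can be done
the job is handed in; nothing more can be done
```

I handed the job in at about 20.5 s on the robot clock. The table has been turned a quarter anticlockwise and the pin is back home.

- **Parking:** I lifted the plunger about 22.6 mm and twisted it 70° clockwise into its rest notch. The pictures show it stayed parked when I let go, and it was still parked at the end of the turn.
- **Turning:** I used the wooden grip to turn the table about 1.565 rad. The slots then lined up with the tool in the wrist view.
- **Locking:** I twisted the T-handle back and lowered it until the spring pull on the tool dropped to zero, then let go and rose clear.

**Last checks:**
- **Handle:** it matches the starting scene picture with 0 px shift. A pin standing on the plate would show about 6 px. The picture resolves only about 0.5 mm, and when I let go the tool height suggested the pin was within about 0.6 mm of home. I did not press it down to confirm.
- **Things around the stand:** the hammer, bottle and slim punch show no shift. The chasing punch matched less well (score 0.83, 0.2 px apparent shift), probably because a shadow now falls across it.
- **Forces:** the highest I read on the tool was about 13 N. These readings come only at the end of each move.

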